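Feel out the exciter's weight and hold it hanging down

TASK

The overhauled plate-compactor exciter on the bench has its eccentric weight shut inside, keyed on at some unknown angle, and its new seals drag so much that the pulley stays wherever it is left. Turn the pulley by its rim, feel which side of it is heavy, and bring the heavy side straight down; finish with the fingers still gripping the pulley and holding it there, so that I can punch the timing mark in the hub. Leave the tools and parts around it where they are.

Things in the scene. Friction and masses are not known exactly. Their poses are not given: they have to be found in the camera images.
- exciter: Grey cast housing with its shaft level, bolted down, cannot move. Origin on the bench below the pulley's middle; y along the shaft from pulley to housing, z up. Housing radius 60 mm, from y = 51 to 247 mm, axis 105 mm up; sole plate 210 mm wide in x, 12 mm thick, from y = 35 to 270 mm. Between pulley and housing only the shaft (radius 17 mm) in a gap of 38 mm (32 mm inside radius 32 mm).
- pulley_centre (a point): Middle of the dark V-belt pulley on the shaft axis, 105 mm above the bench; axes as the exciter's, they do not turn with the pulley. Pulley: diameter 140 mm, 26 mm wide along y (flat side faces at y = -13 and +13 mm), belt groove in the rim. On the free side (-y) a hub of radius 20 mm and the shaft nut stand out 16 mm.
- pulley (a joint): Pulley angle about +y (rad, no stops); as it grows the rim's top moves to +x. Seal drag is about 0.55 N m either way. The hidden weight adds 0.35 to 0.46 N m when level with the shaft, nothing when hanging or upright, so the pulley stays where it is left. Turning takes 1 to 17 N at 60 mm radius. The weight's angle to this zero differs each time; it starts at least 55 degrees from hanging down.
- key (a point): Outer end of the small brass key in the pulley's hub, 16.5 mm from the shaft axis, on the free side; turns with the pulley (straight up at joint value 0). It says nothing about where the weight is.
- bearing: Steel ball-bearing ring, 52 mm across, 15 mm high; lies near the exciter and must not be moved. Origin: middle of its underside.
- seal_driver: Aluminium seal driver standing on its 44 mm foot, 75 mm high; lies near the exciter and must not be moved. Origin: middle of its underside.
- spanner: Steel spanner lying flat, 180 mm long, 8 mm thick; lies near the exciter and must not be moved. Origin: middle of its underside.
- screwdriver: Screwdriver with red handle, lying, 200 mm long, 26 mm thick; lies near the exciter and must not be moved. Origin: middle of its underside.
- hammer: Hammer with wooden handle, lying, 260 mm long, 26 mm thick; is clear of the exciter, not to be moved. Origin: middle of its underside.
- bolt_tray: Steel tray of bolts, 130 x 190 mm, 40 mm high; is clear of the exciter, not to be moved. Origin: middle of its underside.
- grease_tin: Plain tin, 82 mm across, 85 mm high; is clear of the exciter, not to be moved. Origin: middle of its underside.
- spray_bottle: Blue spray bottle with white head, 76 mm across, 209 mm high; is clear of the exciter, not to be moved. Origin: middle of its underside.

How it is judged (in metres and radians):
On the way:
1. The pulley is held in the fingers and has been turned by hand (contact force between the fingers and pulley above 3 N and distance of key from where it was at the start of the episode above 0.006 m), for 0.1 s.
At the end, for the whole second after the job is handed in: The weight hangs within 18 degrees of straight down (its middle, 31 mm from the shaft axis, at least 29.5 mm below it), the fingers grip the pulley (over 15 N of contact) and the pulley stands still (z of weight_c0 in the frame of pulley_centre below -0.0295 m and contact force between the fingers and pulley above 15 N and velocity of joint pulley between -0.05 and 0.05 rad/s); the arm keeps its last pose, push and grip.
It fails at once if A tool or part lying around the exciter is moved by more than 30 mm (distance of any of bearing, seal_driver, spanner, screwdriver, hammer, bolt_tray, grease_tin, spray_bottle from where it was at the start of the episode above 0.03 m).
It also fails if it takes over 72 s, if anything falls off the work surface, if the arm or the gripper's body presses on something with over 40 N, if the wrist force passes 120 N, or if a joint passes its speed limit or range.

ROBOT

A 6-joint arm with a two-finger parallel gripper is mounted at the origin on the work surface. World frame = base frame: x ahead of the robot, y to its left, z up, the work surface at z = 0. Lengths are in mm, angles in rad, forces in N, time in s.
With the tool pointing down it reaches from about 275 to 750 mm from the base axis. Payload 10.2 kg.
Tool frame: the origin (TCP) lies at the centre of the arm's flange, where the gripper is bolted on; the fingertips stand 173 mm ahead of it and the grasp point (between the pads) lies 155 mm ahead of it; z points along the fingers, y is the line along which they close (so a half turn about z gives the same grasp; the last joint's range is limited). The gripper opens to 85 mm and grips with 20 to 120 N. Pads are 22 mm wide; open, the fingers measure 114 mm over their backs; the gripper's body (76 mm by 85 mm) begins 54 mm behind the grasp point. The pads swing forward as they close: fully open they stand 13 mm farther back than shut.
Start: joints at [-1.532, 0.313, 1.498, -0, 1.331, -0.223], TCP at [135.867, -507.122, 404.694] pointing down, gripper open.
Joint ranges: [-2.94, 2.94], [-0.97, 2.17], [0.19, 2.56], [-1.23, 4.37], [0.02, 3.11], [-2.88, 2.88]. Speed limits (rad/s): [2.39, 2.39, 3.01, 3.14, 3.14, 3.14].

INTERFACE

Orientations are given as a unit quaternion [w, x, y, z].
In Python, from rig import ctrl, camrig, monitor gives the robot as it stands (ctrl), with the cameras (camrig) and the readings (monitor).
- The arm moves only by the shell command python3 steer.py [OPENING] [FORCE], which reads ROWS from standard input. ROWS is one flat JSON list of numbers that holds 1 to 8 rows one after another, with no inner brackets; each row has 6 numbers: dx, dy, dz in parts of the range, where 1.0 means 60 cm, then a rotation vector rx, ry, rz in parts of the range, where 1.0 means 2 rad; each row is the pose to reach, as a shift and turn from the pose commanded when the command began, along the tool's axes at that moment; what a row does not reach only later rows make up. A row lasts 1/10 s, in which the tool goes at most 50 mm and 0.15 rad, less where a joint would pass 70% of its speed; a pose out of reach is approached as far as the arm can. OPENING is the opening from 0.0 (shut) to 1.0 (fully open), set as the command begins (- or left out keeps the last). The fingers move at their own pace and stop on an object; FORCE is the grip in N (left out, the last holds). Time passes only in rows, so rows that do not move let the fingers close. It prints the time, the measured TCP pose, the force, the opening and the grip force at its end. Shift and turn numbers lie between -1 and 1, and a call with a number outside is refused. Input that does not fit is refused with a message, and nothing moves.
- monitor.sense(): the state, without advancing time (a new reading comes with each control period).
- camrig.capture(name): name is "scene" or "side" or "wrist"; returns the picture (480x640x3 uint8, red, green, blue); there is no depth.
- camrig.calibration(name): a dict with "fx", "fy", "cx", "cy" (pixels), "distortion" ([k1, k2, p1, p2, k3] as OpenCV has them; the pictures are not rectified), "position" and "attitude" of the camera in the world. Camera axes: x right, y down, z forward; pixel columns grow to the right and rows downward; lengths in mm; the calibration is good to about 2 mm. A picture is of the moment at which its call begins: read the wrist's pose just before it. calibration takes no time and is no camera call; for the wrist camera it gives the pose at the moment of the call.
- ctrl.finish_job(): hands the job in; it is judged then, once.
The state is a dict: "time_s": time; "joints": joint angles; "dq": joint speeds; "tau": joint torques, N m; "eef_pos": TCP position; "ee_rot": TCP orientation; "force": force on the tool from outside, world axes, zero at the start; "wrist_torque": the same for the moment, N m; "grip_width": opening from 0.0 (shut) to 1.0 (fully open); "grip_force": force on a finger pad.
Only numpy, scipy, OpenCV 4.12 (cv2) and the standard library are available. Lean on these libraries where they do the work, as an engineer would, in place of code of your own. Each camera call takes 0.05 s, during which the arm holds its last target. There are 200 camera calls.

## Working session

There is one attempt and no reset: what is moved stays moved. The work goes in short steps, Python scripts to look and compute and a shell command to move; the robot and the scene stay as the last step left them, time stands still between calls to the robot, and variables do not carry over. Pictures are saved under pics/ and viewed, at most 10 in all, crops included, and the job is handed in when it is done.

```bash
ls; mkdir -p pics; python3 - <<'E'
from rig import ctrl, camrig, monitor
import cv2
for n in("scene","side"):
    cv2.imwrite(f"pics/{n}0.png",camrig.capture(n)[:,:,::-1]); print(n,camrig.calibration(n))
print(monitor.sense())
E
```

```text
pics
rig.py
steer.py
scene {'fx': 472.0965253152395, 'fy': 472.0965253152395, 'cx': 319.89457924253566, 'cy': 241.78919225949883, 'distortion': array([-0.03879129,  0.        ,  0.        ,  0.        ,  0.        ]), 'position': array([1255.59827043, -602.93749821,  659.80332917]), 'attitude': array([-0.44785646,  0.7858806 ,  0.37446514, -0.20394151])}
side {'fx': 541.8867948753158, 'fy': 541.8867948753158, 'cx': 326.7460161786821, 'cy': 228.44017826769556, 'distortion': array([-0.13686557,  0.        ,  0.        ,  0.        ,  0.        ]), 'position': array([428.08076954, 701.88163364, 942.43069017]), 'attitude': array([ 0.03320737, -0.09277074,  0.93359101, -0.34452675])}
{'time_s': 0.1, 'joints': array([-1.53240980e+00,  3.13396680e-01,  1.49834516e+00, -1.79962381e-05,
        1.33100711e+00, -2.23415113e-01]), 'dq': array([-0.00054288, -0.00174942, -0.00120851,  0.0004087 ,  0.00016585,
       -0.00011087]), 'tau': array([ 4.61881587e-03, -4.12894320e+01, -2.60141730e+01, -1.05458885e-04,
        3.06590722e-03, -8.76433774e-06]), 'eef_pos': array([ 135.85911658, -507.08529418,  404.19684498]), 'ee_rot': array([-5.76486838e-04,  9.91444269e-01,  1.30529412e-01,  4.47089899e-05]), 'force': array([ 0.16971688, -0.08140676, -0.36452972]), 'wrist_torque': array([-0.01815155, -0.00439911, -0.00740725]), 'grip_force': 0.0, 'grip_width': 0.9990087656253183}
```

View pics/scene0.png

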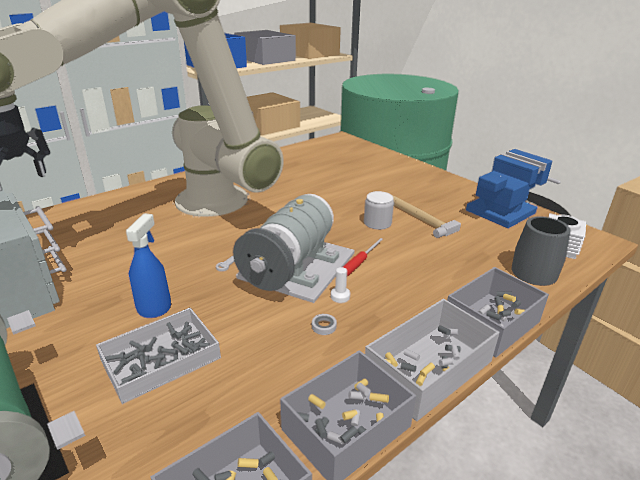

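View pics/side0.png

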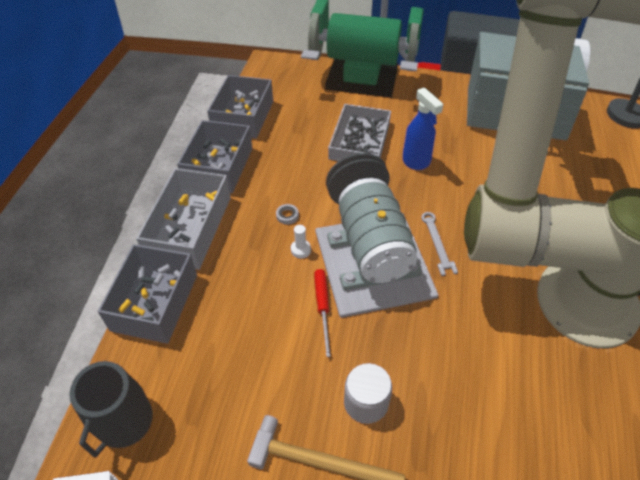

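```bash
python3 - <<'E'
import cv2
a=cv2.imread("pics/scene0.png")[185:305,210:370]; cv2.imwrite("pics/c1.png",cv2.resize(a,None,fx=5,fy=5,interpolation=cv2.INTER_CUBIC))
a=cv2.imread("pics/side0.png")[145:320,270:470]; cv2.imwrite("pics/c2.png",cv2.resize(a,None,fx=3.4,fy=3.4,interpolation=cv2.INTER_CUBIC))
E
```

```text
(no output)
```

View pics/c1.png

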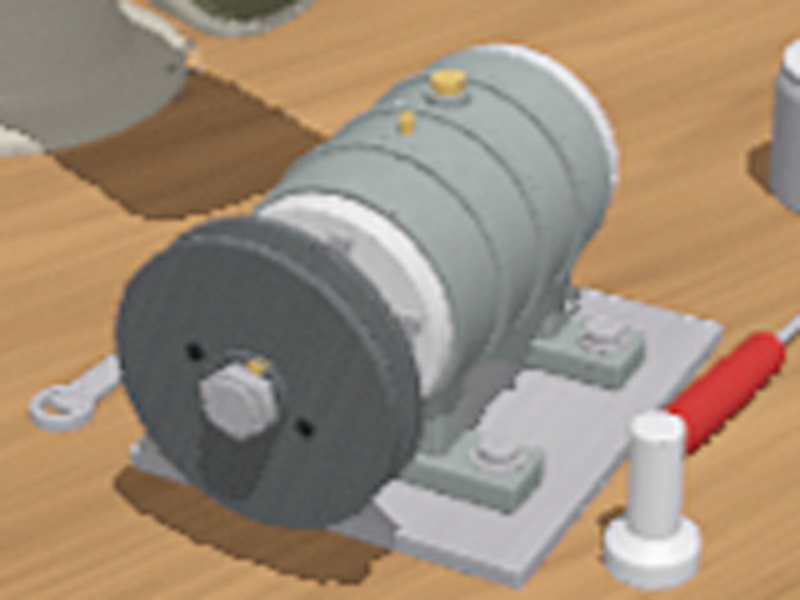

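View pics/c2.png

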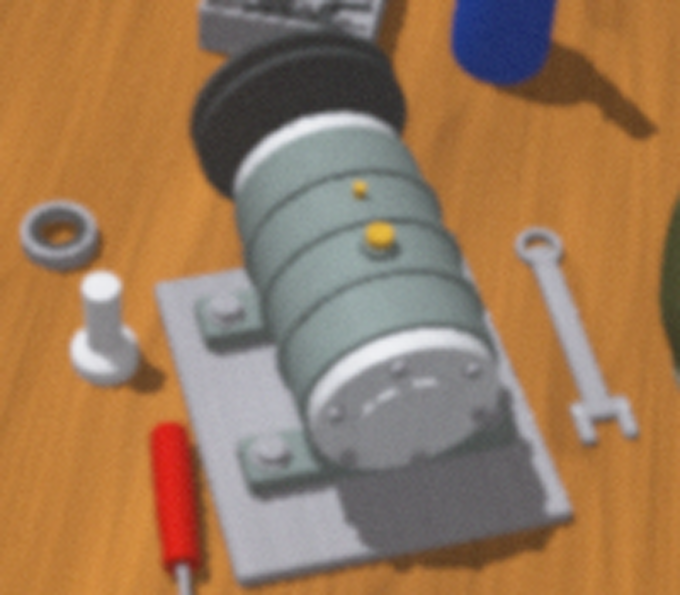

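```bash
cat > h.py <<'E'
import numpy as np, cv2
from rig import ctrl, camrig, monitor
from scipy.spatial.transform import Rotation as R
from scipy.optimize import least_squares
def rot(q): return R.from_quat([q[1],q[2],q[3],q[0]])
def proj(c,P):
    r=rot(c["attitude"]); X=r.inv().apply(np.atleast_2d(P)-c["position"])
    K=np.array([[c["fx"],0,c["cx"]],[0,c["fy"],c["cy"]],[0,0,1]])
    return cv2.projectPoints(X,np.zeros(3),np.zeros(3),K,np.array(c["distortion"]))[0][:,0]
def ray(c,uv,z):
    K=np.array([[c["fx"],0,c["cx"]],[0,c["fy"],c["cy"]],[0,0,1]])
    p=cv2.undistortPoints(np.array([[uv]],float),K,np.array(c["distortion"]))[0,0]
    d=rot(c["attitude"]).apply([*p,1]); return c["position"]+d*(z-c["position"][2])/d[2]
E
python3 - <<'E'
from h import *
S=camrig.calibration("scene");D=camrig.calibration("side")
s=lambda u,v:(210+(u+.5)/5-.5,185+(v+.5)/5-.5); d=lambda u,v:(270+(u+.5)/3.4-.5,145+(v+.5)/3.4-.5)
C=[(S,(105,35,12),s(520,570)),(S,(105,270,12),s(720,325)),(S,(-105,35,12),s(135,450)),(S,(0,-13,105),s(249.5,389.5)),
(D,(105,35,12),d(157,285)),(D,(105,270,12),d(243,576)),(D,(-105,270,12),d(570,514))]
def W(p,P): return R.from_euler('z',p[2]).apply(P)+[p[0],p[1],0]
f=lambda p:np.concatenate([proj(c,W(p,P))[0]-uv for c,P,uv in C])
r=least_squares(f,[500,-150,0],x_scale=[100,100,1],loss='soft_l1');print(r.x,r.fun.reshape(-1,2).round(1))
for n,c,uv,z in [("bear",S,(324,324),7),("driver",S,(340,295),5),("drv",D,d(105,360),5),("spray",S,(152,310),0),("sprayD",D,(418,160),10),("spanner",D,d(540,240),8),("tray",D,(362,133),30)]: 
    w=ray(c,uv,z); print(n,w.round(),R.from_euler('z',-r.x[2]).apply(w-[r.x[0],r.x[1],0]).round())
E
```

```text
[ 5.28794037e+02 -1.50924591e+02  4.26232299e-01] [[ 0.1 -0.6]
 [ 0.6 -1.1]
 [-1.5 -1.4]
 [ 0.2 -0.8]
 [-1.3 -1.2]
 [-1.5  0.3]
 [ 1.1 -1.7]]
bear [ 686. -110.    7.] [161. -28.   7.]
driver [631. -16.   5.] [149.  80.   5.]
drv [627. -10.   5.] [148.  88.   5.]
spray [ 413. -369.    0.] [-196. -150.    0.]
sprayD [ 399. -351.   10.] [-201. -129.   10.]
spanner [ 359. -168.    8.] [-162.   55.    8.]
tray [ 553. -404.   30.] [ -82. -240.   30.]
```

The rows are not in the units I measure in: shifts go in shares of 60 cm and turns go in shares of 2 rad. I convert before sending: 380 mm / 600 = 0.6333, 335 mm / 600 = 0.5583, -0.164 rad / 2 = -0.082.

```bash
echo '[0.1, -0.05, -0.05, 0, 0, 0, 0.1833, -0.0917, -0.05, 0, 0, -0.015, 0.2583, -0.1333, -0.05, 0, 0, -0.025, 0.3333, -0.1717, -0.05, 0, 0, -0.04, 0.4083, -0.21, -0.05, 0, 0, -0.05, 0.4833, -0.2483, -0.05, 0, 0, -0.06, 0.5583, -0.2867, -0.05, 0, 0, -0.07, 0.6333, -0.325, -0.05, 0, 0, -0.082]' | python3 steer.py 0.6 40; echo '[0.075, -0.0333, 0, 0, 0, 0, 0.1533, -0.0783, 0, 0, 0, 0, 0.1533, -0.0783, 0, 0, 0, 0]' | python3 steer.py
python3 - <<'E'
from h import *
s=monitor.sense();print(s["joints"].round(3),s["eef_pos"].round(1),rot(s["ee_rot"]).as_matrix().round(3),s["force"].round(2),s["wrist_torque"].round(3))
E
```

```text
time_s: 0.9
eef_pos: [429.9, -240.0, 434.6]
ee_rot: [-0.0, 0.977, 0.212, -0.0]
force: [0.5, -1.1, 0.1]
grip_width: 0.602
grip_force: 0.0
time_s: 1.2
eef_pos: [495.1, -157.1, 434.2]
ee_rot: [-0.001, 0.977, 0.214, 0.0]
force: [0.0, -0.4, 0.2]
grip_width: 0.601
grip_force: 0.0
[-5.330e-01  2.800e-01  1.464e+00  1.000e-03  1.398e+00  6.060e-01] [ 495.1 -157.1  434.2] [[ 0.908  0.418 -0.   ]
 [ 0.418 -0.908  0.001]
 [ 0.    -0.001 -1.   ]] [ 0.01 -0.36  0.2 ] [-0.023 -0.011  0.031]
```

To row units: 33 mm / 600 = 0.055, 8.4 mm / 600 = 0.014.

```bash
echo '[0.055, 0.014, 0, 0, 0, 0, 0.055, 0.014, 0, 0, 0, 0, 0.055, 0.014, 0, 0, 0, 0]' | python3 steer.py
python3 - <<'E'
from h import *
s=monitor.sense();c=camrig.calibration("wrist");im=camrig.capture("wrist");cv2.imwrite("pics/w1.png",im[:,:,::-1])
print(s["eef_pos"].round(1))
p=[528.8,-150.9,.4262]
W=lambda P:R.from_euler('z',p[2]).apply(P)+[p[0],p[1],0]
for P in [(0,-13,175),(0,13,175),(0,51,165),(70,13,105),(-70,13,105),(105,35,12),(-105,35,12)]: print(P,proj(c,W(P))[0].round())
E
```

```text
time_s: 1.5
eef_pos: [526.6, -155.3, 434.1]
ee_rot: [-0.0, 0.977, 0.211, -0.001]
force: [-0.5, 0.1, 0.6]
grip_width: 0.599
grip_force: 0.0
[ 526.6 -155.3  434.1]
(0, -13, 175) [334. 242.]
(0, 13, 175) [291. 242.]
(0, 51, 165) [232. 237.]
(70, 13, 105) [296. 118.]
(-70, 13, 105) [299. 294.]
(105, 35, 12) [277.  76.]
(-105, 35, 12) [283. 285.]
```

View pics/w1.png

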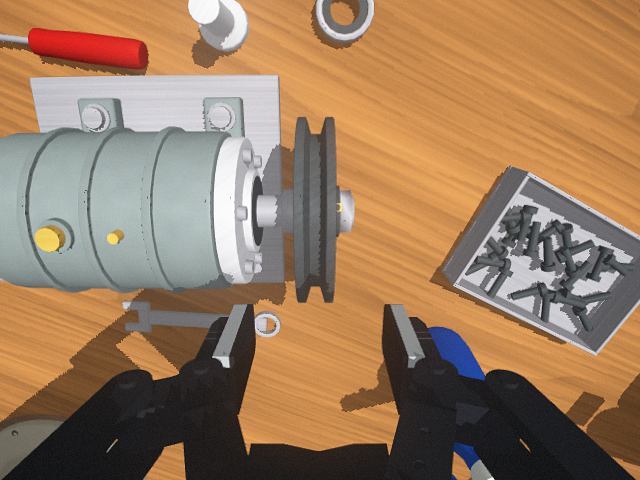

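```bash
cat >> h.py <<'E'
p=[529.5,-152.5,.4262]
E=R.from_euler('z',p[2])
def W(P): return E.apply(P)+[p[0],p[1],0]
def pose(phi,r=58):
    return W([(r+155)*np.sin(phi),0,105+(r+155)*np.cos(phi)]), E*R.from_euler('y',phi)*R.from_euler('x',np.pi)
def rel(T,base=None):
    s=monitor.sense(); b=(s["eef_pos"],rot(s["ee_rot"])) if base is None else base
    return np.r_[b[1].inv().apply(T[0]-b[0]),(b[1].inv()*T[1]).as_rotvec()].round(4)
def axis_torque():
    "moment of outside wrench about shaft +y, N m"
    s=monitor.sense(); c=W([0,0,105]); return E.inv().apply(s["wrist_torque"]+np.cross((s["eef_pos"]-c)/1000,s["force"])), E.inv().apply(s["force"])
def phi_now():
    z=E.inv().apply(rot(monitor.sense()["ee_rot"]).apply([0,0,-1])); return np.arctan2(z[0],z[2])
E
python3 - <<'E'
from h import *
c=camrig.calibration("wrist")
t=np.linspace(0,2*np.pi,200)
q=proj(c,W(np.c_[70*np.sin(t),13+0*t,105+70*np.cos(t)]));print(q.min(0),q.max(0))
q=proj(c,W(np.c_[70*np.sin(t),-13+0*t,105+70*np.cos(t)]));print(q.min(0),q.max(0))
print(rel(pose(0,100)),rel(pose(0)),monitor.sense()["joints"].round(2))
E
```

```text
[293.79288166 117.98122481] [303.19817156 303.82771578]
[330.57092842 117.9380804 ] [337.31294588 303.82843868]
[ 4.19710e+00 -1.30340e+00  7.43675e+01 -5.00000e-04  7.00000e-04
 -7.00000e-04] [ 4.227200e+00 -1.280400e+00  1.163674e+02 -5.000000e-04  7.000000e-04
 -7.000000e-04] [-0.5   0.35  1.37 -0.    1.42  0.64]
```

```bash
echo '[0.007, -0.0022, 0.0667, 0, 0, 0, 0.007, -0.0022, 0.1333, 0, 0, 0, 0.007, -0.0022, 0.1933, 0, 0, 0, 0.007, -0.0022, 0.1933, 0, 0, 0, 0.007, -0.0022, 0.1933, 0, 0, 0]' | python3 steer.py; echo '[0, 0, 0, 0, 0, 0, 0, 0, 0, 0, 0, 0, 0, 0, 0, 0, 0, 0, 0, 0, 0, 0, 0, 0, 0, 0, 0, 0, 0, 0]' | python3 steer.py 0 60
python3 - <<'E'
from h import *
s=monitor.sense();print(s["joints"].round(3),axis_torque(),rel(pose(0)),s["grip_width"]*85)
for f in (.3,.6,.9,-.3,-.6,-.9): print(f,rel(pose(f),pose(0)))
E
```

```text
time_s: 2.05
eef_pos: [529.8, -152.7, 320.0]
ee_rot: [0.0, 0.978, 0.211, 0.0]
force: [0.2, -0.5, 0.1]
grip_width: 0.6
grip_force: 0.0
time_s: 2.55
eef_pos: [529.8, -151.1, 321.3]
ee_rot: [-0.001, 0.977, 0.211, 0.001]
force: [-6.0, 9.3, 13.5]
grip_width: 0.295
grip_force: 63.4
[-0.491  0.446  1.534  0.002  1.161  0.653] (array([-0.43764994,  0.08981575, -0.13942662]), array([-1.60987782, 10.93502586, 13.54515294])) [-8.1410e-01  1.1361e+00  3.2659e+00 -9.0000e-04 -1.6000e-03 -2.0000e-04] 25.036591218154495
0.3 [62.9458  0.      9.5133 -0.     -0.3    -0.    ]
0.6 [120.2688  -0.      37.2035  -0.      -0.6     -0.    ]
0.9 [166.8486  -0.      80.5971   0.      -0.9     -0.    ]
-0.3 [-62.9458   0.       9.5133   0.       0.3      0.    ]
-0.6 [-120.2688    0.       37.2035    0.        0.6       0.    ]
-0.9 [-166.8486    0.       80.5971    0.        0.9       0.    ]
```

To row units: 31.83 mm / 600 = 0.0531, 21.26 mm / 600 = 0.0354, -0.15 rad / 2 = -0.075.

```bash
cat > m.py <<'E'
from h import *
t,f=axis_torque(); s=monitor.sense()
l="%.3f phi %.3f Ty %.3f F %s grip %.1f q %s"%(s["time_s"],phi_now(),t[1],f.round(1),s["grip_force"],s["joints"].round(2)); print(l); open("log.txt","a").write(l+"\n")
E
m(){ python3 m.py; }
for i in 1 2 3 4; do echo '[0.0178, 0, 0.0005, 0, -0.025, 0, 0.0354, 0, 0.0018, 0, -0.05, 0, 0.0531, 0, 0.004, 0, -0.075, 0]' | python3 steer.py>/dev/null; m; done
```

```text
2.850 phi 0.150 Ty -0.337 F [0.5 9.5 8.1] grip 63.0 q [-0.43  0.52  1.43 -0.12  1.3   0.75]
3.150 phi 0.299 Ty -0.484 F [2.  8.8 8.3] grip 62.9 q [-0.37  0.6   1.32 -0.21  1.44  0.82]
3.450 phi 0.448 Ty -0.737 F [3.9 8.1 7.9] grip 62.9 q [-0.33  0.69  1.21 -0.3   1.58  0.87]
3.750 phi 0.597 Ty -0.625 F [6.4 7.4 5.9] grip 63.1 q [-0.29  0.79  1.1  -0.38  1.72  0.89]
```

To row units: 31.83 mm / 600 = 0.0531, 21.26 mm / 600 = 0.0354, -0.15 rad / 2 = -0.075.

```bash
for i in 1 2 3 4; do echo '[0.0178, 0, 0.0005, 0, -0.025, 0, 0.0354, 0, 0.0018, 0, -0.05, 0, 0.0531, 0, 0.004, 0, -0.075, 0]' | python3 steer.py>/dev/null; python3 m.py; done
for i in 1 2 3 4 5 6 7 8; do echo '[-0.0178, 0, 0.0005, 0, 0.025, 0, -0.0354, 0, 0.0018, 0, 0.05, 0, -0.0531, 0, 0.004, 0, 0.075, 0]' | python3 steer.py>/dev/null; python3 m.py; done
```

```text
4.050 phi 0.745 Ty -0.445 F [11.6  5.6  5.8] grip 63.4 q [-0.26  0.88  0.99 -0.46  1.86  0.89]
4.350 phi 0.894 Ty -0.716 F [16.5  5.   6. ] grip 63.8 q [-0.23  0.98  0.88 -0.55  1.99  0.88]
4.650 phi 1.044 Ty -0.827 F [18.9  3.6  5.4] grip 64.5 q [-0.21  1.08  0.78 -0.65  2.12  0.84]
4.950 phi 1.194 Ty -1.031 F [23.2  1.4  7.6] grip 65.5 q [-0.2   1.17  0.69 -0.76  2.23  0.79]
5.250 phi 1.041 Ty 0.331 F [16.3  3.6 -0.6] grip 65.4 q [-0.21  1.08  0.79 -0.65  2.11  0.84]
5.550 phi 0.892 Ty 0.280 F [12.1  4.4  0.2] grip 64.8 q [-0.23  0.98  0.89 -0.55  1.99  0.88]
5.850 phi 0.743 Ty 0.242 F [8.3 6.7 0.8] grip 64.5 q [-0.26  0.88  0.99 -0.46  1.85  0.89]
6.150 phi 0.594 Ty 0.545 F [7.1 7.1 0.9] grip 64.2 q [-0.29  0.79  1.1  -0.38  1.72  0.89]
6.450 phi 0.444 Ty 0.624 F [6.5 7.5 1.2] grip 64.1 q [-0.33  0.69  1.21 -0.3   1.57  0.87]
6.750 phi 0.295 Ty 0.695 F [5.2 8.  2.1] grip 64.0 q [-0.38  0.6   1.32 -0.21  1.43  0.82]
7.050 phi 0.145 Ty 0.698 F [4.5 8.2 2. ] grip 63.9 q [-0.43  0.52  1.43 -0.11  1.29  0.75]
7.350 phi -0.004 Ty 0.858 F [3.7 9.6 2. ] grip 63.9 q [-0.49  0.45  1.54  0.    1.16  0.65]
```

To row units: -10.65 mm / 600 = -0.0178, 0.27 mm / 600 = 0.0005, 0.05 rad / 2 = 0.025.

```bash
for i in $(seq 18); do echo '[-0.0178, 0, 0.0005, 0, 0.025, 0]' | python3 steer.py>/dev/null; python3 m.py; done
for i in $(seq 18); do echo '[0.0178, 0, 0.0005, 0, -0.025, 0]' | python3 steer.py>/dev/null; python3 m.py; done
```

```text
7.450 phi -0.054 Ty 1.086 F [4.  9.1 3.8] grip 64.0 q [-0.51  0.42  1.57  0.05  1.12  0.61]
7.550 phi -0.103 Ty 0.898 F [ 2.9 10.1  3.4] grip 64.0 q [-0.54  0.4   1.61  0.1   1.08  0.56]
7.650 phi -0.153 Ty 0.827 F [ 1.5 10.   4.7] grip 64.1 q [-0.56  0.38  1.64  0.15  1.04  0.51]
7.750 phi -0.204 Ty 1.233 F [ 5.2 10.1  3.1] grip 63.8 q [-0.58  0.37  1.67  0.21  1.    0.46]
7.850 phi -0.254 Ty 1.073 F [3.2 9.9 4.9] grip 64.1 q [-0.61  0.35  1.71  0.27  0.97  0.4 ]
7.950 phi -0.304 Ty 1.238 F [4.6 9.9 5.1] grip 64.1 q [-0.64  0.34  1.74  0.33  0.94  0.33]
8.050 phi -0.354 Ty 1.051 F [ 1.9 11.2  5.9] grip 64.3 q [-0.66  0.32  1.77  0.4   0.92  0.26]
8.150 phi -0.404 Ty 0.915 F [ 0.3 11.2  6.3] grip 64.4 q [-0.69  0.31  1.8   0.47  0.9   0.18]
8.250 phi -0.454 Ty 1.234 F [-0.7 11.1  8.3] grip 64.6 q [-0.72  0.3   1.84  0.54  0.88  0.1 ]
8.350 phi -0.503 Ty 1.210 F [-2.4 11.3  9.1] grip 64.9 q [-0.74  0.3   1.87  0.62  0.87  0.02]
8.450 phi -0.553 Ty 1.121 F [-5.3 13.2 10.5] grip 65.1 q [-0.77  0.3   1.89  0.7   0.86 -0.07]
8.550 phi -0.604 Ty 1.258 F [-2.7 13.4 10.2] grip 65.1 q [-0.8  
[... 1637 characters left out ...]
-0.66  0.32  1.77  0.39  0.92  0.26]
10.350 phi -0.299 Ty -0.001 F [-0.2  9.8  4.5] grip 64.6 q [-0.63  0.34  1.74  0.32  0.94  0.33]
10.450 phi -0.249 Ty -0.124 F [-0.2  9.   4.3] grip 64.5 q [-0.61  0.35  1.71  0.26  0.97  0.4 ]
10.550 phi -0.199 Ty -0.202 F [0.1 8.6 3.8] grip 64.4 q [-0.58  0.37  1.67  0.2   1.01  0.46]
10.650 phi -0.150 Ty -0.061 F [1.2 8.4 3.6] grip 64.4 q [-0.56  0.39  1.64  0.15  1.04  0.52]
10.750 phi -0.100 Ty -0.134 F [1.8 8.5 2.8] grip 64.3 q [-0.53  0.41  1.6   0.09  1.08  0.57]
10.850 phi -0.050 Ty -0.163 F [2.  8.4 3.3] grip 64.3 q [-0.51  0.43  1.57  0.05  1.12  0.61]
10.950 phi -0.000 Ty -0.034 F [2.8 8.  1.6] grip 64.3 q [-0.49  0.45  1.53  0.    1.16  0.66]
```

```bash
cat > fit.py <<'E'
import re,numpy as np
from scipy.optimize import least_squares
D=np.array([[float(x) for x in re.findall(r'-?\d+\.?\d*',l.split(' q ')[0])] for l in open('log.txt')]) # t phi T Fx Fy Fz grip
ph,T,Fx,Fz=D[:,1],D[:,2],D[:,3],D[:,5]
prev=np.r_[0,ph[:-1]]; s=np.sign(ph-prev); sp=np.r_[0,s[:-1]]; ss=np.r_[0,sp[:-1]]
k=(s==sp)&(s==ss)
def G(x): return x[0]*np.sin(ph+x[1])-x[2]*s
for nb,name in ((0,'plain'),(1,'bias'),(3,'bias+centre')):
  def f(x):
    r=G(x)-T
    if nb>0: r=r+x[3]
    if nb>1: r=r+(x[4]*Fz-x[5]*Fx)/1000
    r=r[k]
    pri=[(x[0]-.405)/.03*.13,(x[2]-.55)/.03*.13,x[3]/.1*.13,x[4]/2*.13,x[5]/2*.13]
    return np.r_[r,pri]
  best=min((least_squares(f,[.4,a,.55,0,0,0]) for a in (0,1.5,3,4.5)),key=lambda r:r.cost)
  J=best.jac; sd=np.sqrt(np.abs(np.linalg.pinv(J.T@J)[1,1]))*.13
  down=(np.pi-best.x[1]+np.pi)%(2*np.pi)-np.pi
  print(name,best.x.round(3),'rms',best.fun[:k.sum()].std().round(3),'phi for down',down.round(3),'sd',sd.round(3))
E
python3 fit.py
```

```text
plain [0.549 2.465 0.563 0.    0.    0.   ] rms 0.145 phi for down 0.676 sd 0.061
bias [0.492 2.831 0.562 0.193 0.    0.   ] rms 0.139 phi for down 0.311 sd 0.175
bias+centre [0.476 2.776 0.56  0.173 1.172 2.896] rms 0.136 phi for down 0.366 sd 0.189
```

To row units: -42 mm / 600 = -0.07.

```bash
python3 - <<'E'
from h import *
im=camrig.capture("scene")[:,:,::-1];a=cv2.imread("pics/scene0.png")
f=lambda i:cv2.resize(i[235:290,230:300],None,fx=5.5,fy=5.5,interpolation=cv2.INTER_CUBIC)
cv2.imwrite("pics/k1.png",np.hstack([f(a),f(im)]))
E
echo '[0, 0, 0, 0, 0, 0, 0, 0, 0, 0, 0, 0, 0, 0, 0, 0, 0, 0, 0, 0, -0.07, 0, 0, 0, 0, 0, -0.07, 0, 0, 0]' | python3 steer.py 0.6 ; mv log.txt log1.txt; python3 m.py
for i in $(seq 8); do echo '[0.0635, 0, 0.0048, 0, -0.075, 0]' | python3 steer.py>/dev/null; python3 m.py; done
for i in $(seq 15); do echo '[-0.0635, 0, 0.0048, 0, 0.075, 0]' | python3 steer.py>/dev/null; python3 m.py; done; mv log.txt air.txt
```

```text
time_s: 11.5
eef_pos: [530.3, -152.6, 365.5]
ee_rot: [0.003, 0.977, 0.211, 0.003]
force: [1.0, 0.5, 0.2]
grip_width: 0.603
grip_force: 0.0
11.500 phi -0.005 Ty 0.309 F [1.1 0.1 0.2] grip 0.0 q [-0.49  0.4   1.48  0.    1.25  0.65]
11.600 phi 0.151 Ty -0.117 F [-0.3  0.  -0.1] grip 0.0 q [-0.43  0.49  1.36 -0.12  1.39  0.75]
11.700 phi 0.304 Ty -0.240 F [-0.3 -1.5  0.5] grip 0.0 q [-0.36  0.59  1.23 -0.22  1.54  0.82]
11.800 phi 0.454 Ty 0.025 F [ 0.3  0.1 -1.1] grip 0.0 q [-0.31  0.7   1.1  -0.3   1.68  0.85]
11.900 phi 0.604 Ty -0.202 F [ 0.1 -1.   0. ] grip 0.0 q [-0.27  0.81  0.97 -0.39  1.83  0.87]
12.000 phi 0.754 Ty -0.230 F [-0.2 -0.5 -0.5] grip 0.0 q [-0.23  0.92  0.84 -0.47  1.97  0.86]
12.100 phi 0.904 Ty -0.442 F [ 0.4 -0.5  0.7] grip 0.0 q [-0.21  1.04  0.7  -0.57  2.11  0.83]
12.200 phi 1.054 Ty -0.511 F [-0.5 -0.9  0.2] grip 0.0 q [-0.18  1.16  0.57 -0.69  2.24  0.76]
12.300 phi 1.204 Ty -0.470 F [-0.1 -1.2  0.3] grip 0.0 q [-0.17  1.29  0.43 -0.84  2.36  0.66]
12.400 phi 1.119 Ty 4.197 F [ -1.5  -0.5 -24. ] grip 0.0 q [-0.18  1.24  0.57 -0.69  2.24  0.76]
12.500 phi 0.
[... 615 characters left out ...]
0.49  0.4   1.49  0.    1.25  0.65]
13.200 phi -0.157 Ty 0.048 F [ 0.  -0.  -0.5] grip 0.0 q [-0.57  0.33  1.61  0.14  1.12  0.51]
13.300 phi -0.307 Ty 0.390 F [ 0.9 -1.2  0.4] grip 0.0 q [-0.66  0.27  1.72  0.32  1.03  0.34]
13.400 phi -0.456 Ty 0.451 F [ 1.1 -0.   0.1] grip 0.0 q [-0.76  0.23  1.83  0.52  0.97  0.12]
13.500 phi -0.589 Ty 0.500 F [ 0.7 -0.2  0.8] grip 0.0 q [-0.84  0.21  1.91  0.71  0.95 -0.11]
13.600 phi -0.717 Ty 0.304 F [ 0.4 -0.6 -0.5] grip 0.0 q [-0.93  0.22  1.99  0.89  0.97 -0.33]
13.700 phi -0.850 Ty 0.432 F [ 0.7 -0.2 -0.4] grip 0.0 q [-1.01  0.26  2.06  1.06  1.03 -0.55]
13.800 phi -0.995 Ty 0.252 F [ 0.7 -1.2 -1.1] grip 0.0 q [-1.09  0.32  2.12  1.21  1.11 -0.77]
```

View pics/k1.png

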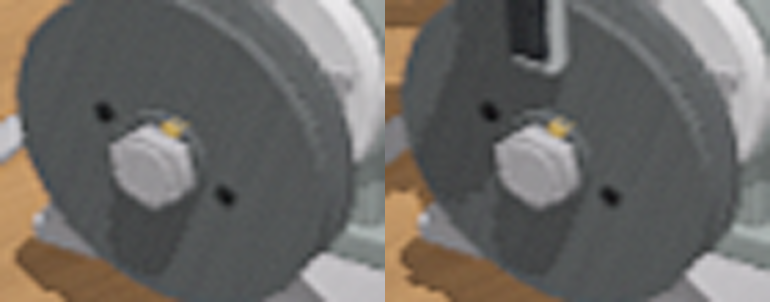

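```bash
cat > fit2.py <<'E'
import re,sys,numpy as np
from scipy.optimize import least_squares
def load(n): return np.array([[float(x) for x in re.findall(r'-?\d+\.?\d*',l.split(' q ')[0])] for l in open(n)])
A=load('air.txt'); A=A[(A[:,0]<12.35)|(A[:,0]>12.65)]
M=np.c_[np.ones(len(A)),np.sin(A[:,1])]; b,res,_,_=np.linalg.lstsq(M,A[:,2],rcond=None); print('air bias',b.round(3),'rms',np.sqrt(res/len(A)))
x0=[];ph=[];T=[];S=[];F=[]
for n,off in [a.split(':') for a in sys.argv[1:]]:
    D=load(n); p=D[:,1]; s=np.sign(np.diff(np.r_[p[0]-(p[1]-p[0]),p])); sp=np.r_[0,s[:-1]]; k=(s==sp)&(np.r_[0,sp[:-1]]==s)
    ph+=list(p[k]+float(off)); T+=list((D[:,2]-b[0]-b[1]*np.sin(p))[k]); S+=list(s[k]); F+=list(D[k][:,[3,5]])
ph,T,S,F=map(np.array,(ph,T,S,F))
def f(x): return np.r_[x[0]*np.sin(ph+x[1])-x[2]*S+x[3]+(x[4]*F[:,1]-x[5]*F[:,0])/1000-T,(x[0]-.405)/.03*.13,(x[2]-.55)/.03*.13,x[3]/.05*.13,x[4]/1.5*.13,x[5]/1.5*.13]
r=min((least_squares(f,[.4,a,.55,0,0,0]) for a in (0,1.5,3,4.5)),key=lambda r:r.cost)
sd=np.sqrt(np.linalg.inv(r.jac.T@r.jac)[1,1])*.13
print(r.x.round(3),'rms',r.fun[:len(T)].std().round(3),'down phi(from start)',((2*np.pi-r.x[1])%(2*np.pi)-np.pi).round(3),'sd',sd.round(3))
E
python3 fit2.py log1.txt:0
```

```text
air bias [ 0.07  -0.523] rms [0.13422334]
[ 0.38   1.836  0.549 -0.068 -0.202 -0.634] rms 0.119 down phi(from start) 1.305 sd 0.134
```

```bash
echo '[0, 0, 0, 0, 0, 0, 0, 0, 0, 0, 0, 0]' | python3 steer.py; python3 - <<'E'
from h import *
print(phi_now(),rel(pose(-.6,100)),rel(pose(-.6,58),pose(-.6,100)))
E
```

```text
time_s: 14.0
eef_pos: [336.5, -240.6, 244.3]
ee_rot: [-0.106, 0.861, 0.186, 0.462]
force: [0.6, 0.4, 0.4]
grip_width: 0.599
grip_force: 0.0
-0.986928488569452 [ 9.70048e+01 -8.27400e-01  1.76787e+01 -1.07000e-02 -3.86900e-01
 -4.00000e-03] [ 0.  0. 42.  0.  0.  0.]
```

To row units: 97 mm / 600 = 0.1617, 65 mm / 600 = 0.1083, -0.387 rad / 2 = -0.1935.

```bash
echo '[0.055, -0.0005, 0.0048, -0.0015, -0.065, 0, 0.1083, -0.0008, 0.015, -0.0035, -0.13, 0, 0.1617, -0.0013, 0.0295, -0.005, -0.1935, -0.002, 0.1617, -0.0013, 0.0295, -0.005, -0.1935, -0.002, 0.1617, -0.0013, 0.0295, -0.005, -0.1935, -0.002]' | python3 steer.py; python3 - <<'E'
from h import *
print(phi_now(),rel(pose(-.6,100)),rel(pose(-.6,58)))
E
```

```text
time_s: 14.5
eef_pos: [398.5, -210.5, 316.1]
ee_rot: [-0.062, 0.932, 0.205, 0.291]
force: [-0.7, 0.3, 0.0]
grip_width: 0.6
grip_force: 0.0
-0.6049733265428376 [-9.3530e-01  1.3926e+00  1.1710e-01  4.0000e-04 -5.0000e-03  6.5000e-03] [-1.14410e+00  1.37540e+00  4.21165e+01  4.00000e-04 -5.00000e-03
  6.50000e-03]
```

To row units: 42 mm / 600 = 0.07, 30 mm / 600 = 0.05, 0.0065 rad / 2 = 0.0033.

```bash
echo '[-0.0018, 0.0023, 0.025, 0, -0.0025, 0.0033, -0.0018, 0.0023, 0.05, 0, -0.0025, 0.0033, -0.0018, 0.0023, 0.07, 0, -0.0025, 0.0033, -0.0018, 0.0023, 0.07, 0, -0.0025, 0.0033]' | python3 steer.py; echo '[0, 0, 0, 0, 0, 0, 0, 0, 0, 0, 0, 0, 0, 0, 0, 0, 0, 0, 0, 0, 0, 0, 0, 0, 0, 0, 0, 0, 0, 0]' | python3 steer.py 0 60; python3 m.py
for i in $(seq 45); do echo '[0.0142, 0, 0.0003, 0, -0.02, 0]' | python3 steer.py>/dev/null; python3 m.py >/dev/null; done; tail -1 log.txt
for i in $(seq 30); do echo '[-0.0142, 0, 0.0003, 0, 0.02, 0]' | python3 steer.py>/dev/null; python3 m.py>/dev/null; done; tail -1 log.txt
awk 'NR%6==1' log.txt; python3 fit2.py log1.txt:0 log.txt:0.6;  python3 fit2.py log.txt:0.6
```

```text
time_s: 14.9
eef_pos: [419.2, -203.0, 278.5]
ee_rot: [-0.064, 0.935, 0.2, 0.287]
force: [-0.4, -0.1, 0.7]
grip_width: 0.597
grip_force: 0.0
time_s: 15.4
eef_pos: [418.7, -202.2, 280.4]
ee_rot: [-0.065, 0.934, 0.201, 0.287]
force: [-10.1, 7.6, 7.5]
grip_width: 0.292
grip_force: 60.4
15.400 phi -0.598 Ty 0.288 F [-6.  11.1  7.5] grip 60.4 q [-0.8   0.3   1.92  0.77  0.86 -0.16]
19.900 phi 1.200 Ty -1.186 F [24.6  9.8 18.4] grip 63.0 q [-0.2   1.17  0.7  -0.76  2.23  0.79]
22.900 phi -0.003 Ty 0.870 F [ 8.8 16.1  6.7] grip 61.2 q [-0.49  0.45  1.54  0.01  1.16  0.65]
15.400 phi -0.598 Ty 0.288 F [-6.  11.1  7.5] grip 60.4 q [-0.8   0.3   1.92  0.77  0.86 -0.16]
16.000 phi -0.356 Ty -0.044 F [-6.8 15.5 12.3] grip 60.9 q [-0.67  0.32  1.78  0.41  0.91  0.25]
16.600 phi -0.116 Ty -0.246 F [-5.6 17.4 15.7] grip 61.2 q [-0.55  0.4   1.62  0.11  1.07  0.55]
17.200 phi 0.124 Ty -0.395 F [-3.5 16.5 17.9] grip 61.3 q [-0.44  0.51  1.45 -0.09  1.27  0.74]
17.800 phi 0.363 Ty -0.620 F [-0.6 17.4 18.2] grip 61.3 q [-0.36  0.64  1.28 -0.25  1.5   0.84]
18.400 phi 0.602 Ty -0.717 F [ 3.5 15.8 18.8] g
[... 280 characters left out ...]
  9.3] grip 63.6 q [-0.21  1.1   0.77 -0.67  2.14  0.83]
20.800 phi 0.836 Ty 0.273 F [15.9 13.6  9.2] grip 62.8 q [-0.24  0.94  0.93 -0.51  1.94  0.88]
21.400 phi 0.596 Ty 0.295 F [11.3 13.9  9.6] grip 62.3 q [-0.29  0.79  1.1  -0.38  1.72  0.89]
22.000 phi 0.356 Ty 0.535 F [ 8.8 14.5  8. ] grip 61.9 q [-0.36  0.64  1.28 -0.25  1.49  0.84]
22.600 phi 0.117 Ty 0.945 F [ 9.3 14.9  6.8] grip 61.5 q [-0.44  0.51  1.45 -0.09  1.26  0.73]
air bias [ 0.07  -0.523] rms [0.13422334]
[ 0.393  1.856  0.556 -0.075 -0.785 -0.759] rms 0.104 down phi(from start) 1.285 sd 0.079
air bias [ 0.07  -0.523] rms [0.13422334]
[ 0.404  2.039  0.567 -0.014 -0.291 -0.468] rms 0.093 down phi(from start) 1.102 sd 0.144
```

To row units: 12.77 mm / 600 = 0.0213, 0.38 mm / 600 = 0.0006, -0.06 rad / 2 = -0.03.

```bash
for i in $(seq 20); do echo '[0.0213, 0, 0.0006, 0, -0.03, 0]' | python3 steer.py>/dev/null; python3 m.py >/dev/null; done; tail -1 log.txt; mv log.txt log2.txt
echo '[0, 0, 0, 0, 0, 0, 0, 0, 0, 0, 0, 0, 0, 0, 0, 0, 0, 0, 0, 0, -0.035, 0, 0, 0, 0, 0, -0.07, 0, 0, 0, 0, 0, -0.07, 0, 0, 0]' | python3 steer.py 0.6;python3 m.py
for i in $(seq 26); do echo '[-0.0212, 0, 0.0005, 0, 0.025, 0]' | python3 steer.py>/dev/null; python3 m.py>/dev/null; done; mv log.txt air2.txt; echo '[0, 0, 0, 0, 0, 0]' | python3 steer.py
python3 - <<'E'
from h import *
print(phi_now(),rel(pose(-.1,58)))
E
```

```text
24.900 phi 1.201 Ty -1.294 F [17.1 11.1 14. ] grip 64.2 q [-0.2   1.18  0.7  -0.76  2.23  0.79]
time_s: 25.5
eef_pos: [746.4, -55.6, 197.3]
ee_rot: [0.118, 0.807, 0.174, -0.552]
force: [0.1, -0.0, 0.2]
grip_width: 0.598
grip_force: 0.0
25.500 phi 1.199 Ty -0.502 F [ 0.1 -0.1  0.2] grip 0.0 q [-0.17  1.28  0.44 -0.83  2.36  0.67]
time_s: 28.2
eef_pos: [504.3, -164.7, 357.7]
ee_rot: [-0.012, 0.977, 0.208, 0.048]
force: [-0.1, -0.3, -0.5]
grip_width: 0.604
grip_force: 0.0
-0.09865249022758511 [ 2.63000e+00 -6.30500e-01  4.12669e+01 -2.50000e-03  1.40000e-03
 -7.50000e-03]
```

To row units: 41 mm / 600 = 0.0683, 30 mm / 600 = 0.05, -0.007 rad / 2 = -0.0035.

```bash
echo '[0.0043, -0.001, 0.025, -0.001, 0, -0.0035, 0.0043, -0.001, 0.05, -0.001, 0, -0.0035, 0.0043, -0.001, 0.0683, -0.001, 0, -0.0035, 0.0043, -0.001, 0.0683, -0.001, 0, -0.0035]' | python3 steer.py >/dev/null; echo '[0, 0, 0, 0, 0, 0, 0, 0, 0, 0, 0, 0, 0, 0, 0, 0, 0, 0, 0, 0, 0, 0, 0, 0, 0, 0, 0, 0, 0, 0]' | python3 steer.py 0 60; python3 m.py
for i in $(seq 26); do echo '[0.0178, 0, 0.0005, 0, -0.025, 0]' | python3 steer.py>/dev/null; python3 m.py >/dev/null; done; tail -1 log.txt
for i in $(seq 34); do echo '[-0.0178, 0, 0.0005, 0, 0.025, 0]' | python3 steer.py>/dev/null; python3 m.py>/dev/null; done; tail -1 log.txt
cp log.txt log3.txt
cat > fit3.py <<'E'
import numpy as np
from scipy.optimize import least_squares
import re
def load(n): return np.array([[float(x) for x in re.findall(r'-?\d+\.?\d*',l.split(' q ')[0])] for l in open(n)])
a=load('air.txt'); a=a[(a[:,0]<12.35)|(a[:,0]>12.65)]; a=np.r_[a,load('air2.txt')[3:]]
ph,al,T,S,F=[],[],[],[],[]
for n,off in (('log1.txt',0),('log2.txt',.6),('log3.txt',1.9)):
    D=load(n); p=D[:,1]; s=np.sign(np.r_[p[1]-p[0],np.diff(p)]); k=np.array([i>2 and (s[i-2:i+1]==s[i]).all() for i in range(len(s))])
    al+=list(p[k]+off);ph+=list(p[k]);T+=list(D[k,2]);S+=list(s[k]);F+=list(D[k][:,[3,5]])
ph,al,T,S,F=map(np.array,(ph,al,T,S,F))
def f(x): return np.r_[x[0]*np.sin(al+x[1])-x[2]*S+x[3]+x[6]*np.sin(ph)+x[7]*np.cos(ph)+(x[4]*F[:,1]-x[5]*F[:,0])/1000-T, x[3]+x[6]*np.sin(a[:,1])+x[7]*np.cos(a[:,1])-a[:,2],(x[4]/1.5)*.12,(x[5]/1.5)*.12,x[7]/.1*.12]
r=min((least_squares(f,[.4,q,.55,0,0,0,-.5,0]) for q in (0,1.5,3,4.5)),key=lambda r:r.cost)
sd=np.sqrt(np.linalg.inv(r.jac.T@r.jac)[1,1])*.11
n=len(T); print(r.x.round(3),'rms',r.fun[:n].std().round(3),'air',r.fun[n:-3].std().round(3),'down',((2*np.pi-r.x[1])%(2*np.pi)-np.pi).round(3),'sd',sd.round(3))
E
python3 fit3.py
```

```text
time_s: 29.1
eef_pos: [511.6, -159.8, 318.3]
ee_rot: [-0.012, 0.976, 0.213, 0.047]
force: [-6.3, 10.2, 8.0]
grip_width: 0.295
grip_force: 63.5
29.100 phi -0.098 Ty 0.120 F [-1.5 11.9  8. ] grip 63.5 q [-0.53  0.41  1.6   0.09  1.08  0.56]
31.700 phi 1.204 Ty -1.342 F [-1.2  7.9  3.9] grip 62.5 q [-0.2   1.18  0.69 -0.76  2.23  0.78]
35.100 phi -0.501 Ty 0.670 F [-1.8 15.2  6.1] grip 64.5 q [-0.74  0.3   1.86  0.62  0.87  0.02]
[ 0.387  1.968  0.555 -0.033 -1.375 -1.438 -0.494  0.074] rms 0.106 air 0.138 down 1.173 sd 0.058
```

The rows are not in the units I measure in: shifts go in shares of 60 cm and turns go in shares of 2 rad. I convert before sending: -44.4 mm / 600 = -0.074, -31.83 mm / 600 = -0.0531, 0.21 rad / 2 = 0.105.

```bash
echo '[-0.0178, 0, 0.0005, 0, 0.025, 0, -0.0354, 0, 0.0018, 0, 0.05, 0, -0.0531, 0, 0.004, 0, 0.075, 0, -0.074, 0, 0.0078, 0, 0.105, 0, -0.074, 0, 0.0078, 0, 0.105, 0, -0.074, 0, 0.0078, 0, 0.105, 0, -0.074, 0, 0.0078, 0, 0.105, 0]' | python3 steer.py 0 70
python3 m.py; python3 - <<'E'
from h import *
S=camrig.calibration("scene"); im=camrig.capture("scene")[:,:,::-1]
cv2.imwrite("pics/k2.png",cv2.resize(im[235:290,230:300],None,fx=8,fy=8,interpolation=cv2.INTER_CUBIC))
K=lambda a:proj(S,W([16.5*np.sin(a),-27,105+16.5*np.cos(a)]))[0]
c=lambda u:((u-[230,235]+.5)*8-.5).round()
for a in np.arange(-.4,.7,.2): print(a.round(1),c(K(a)), 'now',c(K(a+1.19)))
print("start key in this scale",(172*8/5.5,130*8/5.5))
E
```

```text
time_s: 35.8
eef_pos: [404.2, -209.1, 267.5]
ee_rot: [-0.076, 0.916, 0.201, 0.339]
force: [-19.8, 9.1, 12.0]
grip_width: 0.291
grip_force: 71.5
35.800 phi -0.709 Ty -0.364 F [-14.2  16.5  12. ] grip 71.5 q [-0.85  0.31  1.98  0.94  0.89 -0.35]
-0.4 [185. 192.] now [245. 221.]
-0.2 [195. 192.] now [252. 231.]
0.0 [205. 194.] now [257. 242.]
0.2 [216. 198.] now [261. 253.]
0.4 [227. 204.] now [262. 264.]
0.6 [236. 212.] now [262. 274.]
start key in this scale (250.1818181818182, 189.0909090909091)
```

View pics/k2.png

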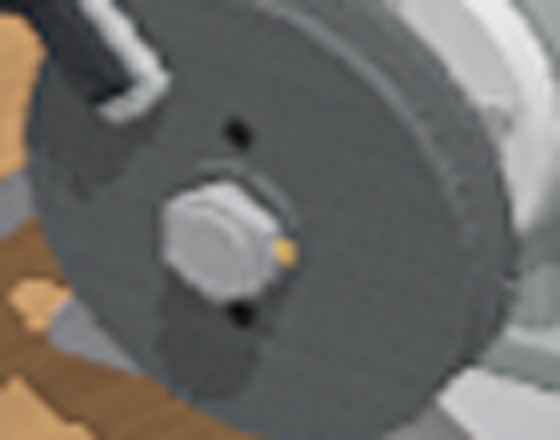

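```bash
python3 - <<'E'
from h import *
S=camrig.calibration("scene"); P=lambda x,z:proj(S,W([x,-13,105+z]))[0]*8
J=np.c_[(P(20,0)-P(-20,0))/40,(P(0,20)-P(0,-20))/40]
for d in ([329-151,287-163],[240-238,312-130]): v=np.linalg.solve(J,d); print(np.linalg.norm(v)/2,np.arctan2(v[0],v[1]))
E
```

```text
29.391548038666354 1.971079176483903
29.39981808052862 -3.0914047076410345
```

```bash
python3 -c "
from rig import ctrl, camrig, monitor
print(ctrl.finish_job())"
```

```text
the job is handed in; nothing more can be done
None
```

I handed the job in with the pulley turned about 1.2 rad (69°) from its start. My torque fit puts the heavy side straight down at 1.17 rad, give or take 0.06. The fingers grip the rim at about 70 N, I saw no slip in the pictures, and I moved no tools or parts that I know of. The rig returned no verdict.

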